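# Turn the rock billet in the scanner sled and hold the sled at the mark

### The arm

A 6-joint arm with a two-finger parallel gripper is mounted at the origin on the work surface. World frame = base frame: x ahead of the robot, y to its left, z up, the work surface at z = 0. Lengths are in m, angles in rad, forces in N, time in s.
With the tool pointing down it reaches from about 0.3 to 0.775 m from the base axis. Payload 14.6 kg.
Tool frame: the origin (TCP) lies midway between the tips of the shut fingers; the grasp point (between the pads) lies 19 mm behind it (grasp_offset is the distance from the TCP to the grasp point, in m); z points along the fingers, y is the line along which they close (so a half turn about z gives the same grasp; the last joint's range is limited). The gripper opens to 94 mm and grips with 3 to 60 N. Pads are 16 mm wide; open, the fingers measure 119 mm over their backs; the gripper's body (75 mm by 177 mm) begins 78 mm behind the grasp point.
Start: joints at [-1.28, 0.3, 1.521, -0, 1.321, -0.067], TCP at [0.193, -0.515, 0.205] pointing down, gripper open.
Joint ranges: [-3.03, 3.03], [-0.79, 2.21], [0.23, 2.52], [-1.04, 4.18], [0, 3.07], [-2.55, 2.55]. Speed limits (rad/s): [2.22, 2.22, 2.57, 3.14, 3.14, 3.14].

### API

Orientations are given as [roll, pitch, yaw] about the fixed x, y, z axes, in that order (R = Rz(yaw) Ry(pitch) Rx(roll)).
In Python, from station import * gives the robot as it stands. The module is installed in compiled form; this text tells all that it offers.
- The arm moves only by the tool send_rows, never from a script. Its argument "rows" is a list of rows, each an object of numbers: "dx", "dy", "dz": the shift along the tool's x, y, z in mm; "roll": the turn about the tool's z in degrees; "jaw": the closure, from -1 (fully open) to 1 (shut). In form: [{"dx": .., "dy": .., "dz": .., "roll": .., "jaw": ..}, ...]. A call has 1 to 12 rows; each row shifts and turns the commanded pose from where the row before left it, along the tool's axes as they then stand; what a row does not reach is not made up. A row lasts 1/12 s, in which the tool goes at most 41.7 mm and 7.16 degrees, less where a joint would pass 70% of its speed; a pose out of reach is approached as far as the arm can. A call is refused whole if a number of a shift passes 41.7 or a number of a turn 7.16, either way. A call with a gripper value outside its range is refused whole. The fingers move at their own pace and stop on an object; "force" is the grip in N (left out, the last holds). Time passes only in rows, so rows that do not move let the fingers close. It gives the time, the measured TCP pose, the force, the opening and the grip force at its end, in the units of the state.
- get_obs(): the state, without advancing time (a new reading comes with each control period).
- camera(name): name is "scene" or "top"; returns a dict with "frame" (480x640x3 uint8, red, green, blue), "z_map" (480x640 float32, m along the optical axis (not along the pixel's ray), 0 where there is no reading), "camera_matrix" (3x3 intrinsics, pixels), "rvec" (rotation vector, rad) and "tvec" (3), from world to camera coordinates, as OpenCV has them. Camera axes: x right, y down, z forward; pixel columns grow to the right and rows downward; lengths in m; the calibration is good to about 2 mm. A picture is of the moment at which its call begins.
- hand_in(): hands the job in; it is judged then, once.
The state is a dict: "time_s": time; "qpos": joint angles; "joint_vel": joint speeds; "tau": joint torques, N m; "ee_pos": TCP position; "eef_rot": TCP orientation; "force": force on the tool from outside, world axes, zero at the start; "moment": the same for the moment, N m; "grip_width": finger opening in m; "grip_force": force on a finger pad.
Only numpy, scipy, OpenCV 4.12 (cv2) and the standard library are available. Lean on these libraries where they do the work, as an engineer would, in place of code of your own. Each camera call takes 0.05 s, during which the arm holds its last target. There are 200 camera calls.

### The job

The sawn rock billet standing in the scanner's slide-jaw sled shows the wrong face: lift it, turn it a quarter turn so that its grooved end faces the side with the reading head, stand it back down in the sled between the two jaws, and push the loose jaw in until it holds the billet snugly against the fixed jaw. Then take the upright fin at the sled's end, pull the spring-return sled out until its pointer is in line with the reading head's pointer, and finish while still holding it there, keeping hold of the fin (let go, and it springs back). Do not shift the reading head, and leave the other things on the worktop where they are.

Things in the scene. Friction and masses are not known exactly. Their poses are not given: they have to be found in the camera images.
- bed: fixed grey scanner bed, plate 285 x 280 x 12 mm with slide rails. Frame F: origin at worktop level under the middle of the jaws when the sled is home (also the billet's centre once clamped there); F y = the direction the sled is pulled; F x points to the side where the reading head stands; z up. Plate: x -112 to +172, y -85 to +195 mm in F
- sled (a joint): travel (m) of the aluminium sled along F y: 0 = home at its stop, hard end at 0.105. A spring pulls it home: 3 N at home plus 60 N/m. Its flat deck is 30 mm above the worktop and carries both jaws and the pull fin. Fixed jaw: inner face at F x = +30 mm, 14 mm thick, 60 mm wide along y. Both jaws stand 18 mm above the deck (top 48 mm above the worktop)
- jaw (a joint): travel (m) of the loose jaw on the sled along F x, towards the fixed jaw: at 0 its inner face is at F x = -55 mm (gap 85 mm), range to 0.045, starts between 0 and 0.012. Stays where it is left, takes about 2 N to slide. At 0.025 it is closed on the billet's 60 mm length, with the billet against the fixed jaw
- jaw_tab (a point): top middle of the outer face (the one looking to F -x) of the loose jaw's upright dark steel tab; push here towards F +x. Tab 10 mm thick along x, 36 mm wide along y, its top 75 mm above the worktop (27 mm above the jaw's top); axes as F. The jaw's inner face is 42 mm further to +x
- pull_top (a point): centre of the top of the pull fin, an upright dark steel plate at the sled's end: 12 mm thick along F y, 40 mm wide along F x, top 85 mm above the worktop, 55 mm above the deck; axes as F. It stands 90 mm along +y from the middle of the jaws; its foot is 50 (x) x 26 (y) x 8 mm
- sled_mark (a point): top outer end of the sled's pointer, a 3 mm wide upright steel fin on the sled's edge beside the fixed jaw, at F x = +58 mm, level along y with the middle of the jaws; axes as F
- head_mark (a point): tip of the reading head's pointer, a 3 mm steel blade below the lens, at F x = +61 mm; axes as F. The mark is met when sled_mark and head_mark have the same F y (45 to 75 mm of sled travel, as the head is set). Head: black box 56 x 52 x 56 mm, round lens facing F -x, top 92 mm above the worktop, lens front at F x = +85 mm; clamped on its rail
- billet: sawn sandy-brown rock billet, 60 (own x) x 44 (own y) x 64 mm tall, about 0.45 kg; origin at the centre of its underside. Its own +x end has an upright groove 8 mm wide, 8 mm deep, full height. Starts loose between the jaws on the deck, grooved end facing roughly F -y; must end with own +x along F +x (a quarter turn counterclockwise from above)
- billet_face (a point): centre of the billet's grooved end face, 30 mm from the billet's axis along own +x and 32 mm above its underside
- canister: bystander: screw-top aluminium canister, 75 mm across, 116 mm tall, knurled silver lid; origin at the centre of its underside
- hematite: bystander: glossy black hematite lump about 70 mm across, 43 mm tall; origin under its centre
- feldspar: bystander: pink feldspar crystal, 55 x 34 x 42 mm; origin under its centre
- funnel: bystander: white plastic funnel standing mouth down, 88 mm across, 78 mm tall; origin under its centre
- counter: bystander: wooden tally counter 75 x 55 x 45 mm with a metal plunger on top (70 mm in all); origin under its centre
- loupe: bystander: dark steel ring of a hand lens lying flat, 40 mm across, 16 mm tall; origin under its centre
Mind the look-alikes: they are no part of the job. What is shaped like the billet but orange or yellow is not meant.

How it is judged:
By the outcome, as a careful person would: the job done as asked, in the order asked, and still so for the second after the job is handed in, while the arm keeps its last pose, push and grip.
It also fails if it takes over 69 s, if anything falls off the work surface, if the arm or the gripper's body presses on something with over 40 N, if the wrist force passes 120 N, or if a joint passes its speed limit or range.

## Working session

There is one attempt and no reset: what is moved stays moved. The work goes in short steps, Python scripts to look and compute and a tool call to move; the robot and the scene stay as the last step left them, time stands still between calls to the robot, and variables do not carry over. Pictures are saved under pics/ and viewed, at most 10 in all, crops included, and the job is handed in when it is done.

Besides the shell and the picture viewer there is one more tool, called after ">>>" by a JSON object that holds its "api" and its "payload", one argument or row to a line. send_rows: Moves the arm, as the interface text tells. Its arguments: {"type":"object","properties":{"rows":{"type":"array"},"force":{"type":"number"}},"required":["rows"]}

```bash
mkdir -p pics; cat > h.py <<'E'
from station import *
import numpy as np, cv2
def shot(n):
    c=camera(n); c['R']=cv2.Rodrigues(np.array(c['rvec'],float))[0]; c['t']=np.array(c['tvec'],float).ravel(); c['K']=np.array(c['camera_matrix']); return c
def ray(c,u,v):
    d=c['R'].T@np.linalg.inv(c['K'])@np.array([u,v,1.]); return -c['R'].T@c['t'],d
def atz(c,u,v,z):
    o,d=ray(c,u,v); return o+d*(z-o[2])/d[2]
def dep(c,u,v):
    o,d=ray(c,u,v); return o+d*c['z_map'][int(v),int(u)]
def cloud(c):
    v,u=np.mgrid[0:480,0:640]; d=np.stack([u,v,np.ones_like(u)],-1)@np.linalg.inv(c['K']).T
    P=(d*c['z_map'][...,None]-c['t'])@c['R']; P[c['z_map']==0]=np.nan; return P
def save(c,p,box=None,s=1):
    f=c['frame'][...,::-1]
    if box: f=f[box[1]:box[3],box[0]:box[2]]
    cv2.imwrite(p,cv2.resize(f,None,fx=s,fy=s,interpolation=cv2.INTER_CUBIC))
E
python3 - <<'E'
from h import *
import pickle
for n in('top','scene'):
    c=shot(n); save(c,f'pics/{n}0.png'); pickle.dump(c,open(n+'0.pkl','wb')); print(n,-c['R'].T@c['t'])
o=get_obs(); print(o)
E
```

```text
top [0.37961359 0.0111154  1.2159419 ]
scene [0.98423094 0.56988599 1.06348262]
{'time_s': 0.1, 'qpos': array([-1.27961421e+00,  3.00370200e-01,  1.52150700e+00, -2.07364121e-05,
        1.32070471e+00, -6.65842014e-02]), 'joint_vel': array([-0.00265246, -0.00194211, -0.00178118, -0.00155604, -0.00250463,
       -0.00083446]), 'tau': array([-5.67161969e-04, -5.32639074e+01, -3.53286195e+01,  7.08807749e-02,
        2.34064437e-02, -5.41888471e-05]), 'ee_pos': array([ 0.1925341 , -0.51495189,  0.20497302]), 'eef_rot': array([-3.14060425e+00, -4.57789881e-05,  3.57771439e-01]), 'force': array([ 0.92918567, -0.33944498,  0.18767982]), 'moment': array([ 0.01160472,  0.00447598, -0.03295152]), 'grip_force': 0.0, 'grip_width': 0.09394137609257802}
```

View pics/top0.png

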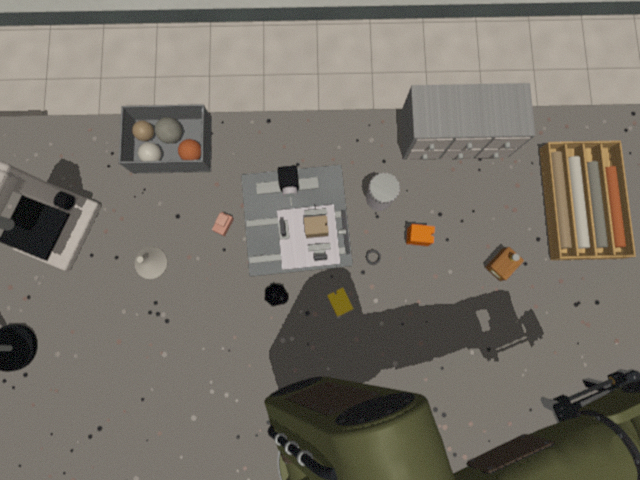

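View pics/scene0.png

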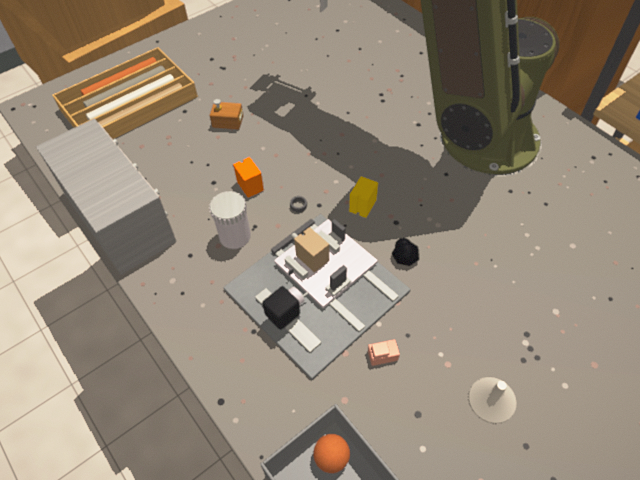

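Candidates in the top view are the tan billet (316,226), the orange block (421,235), the yellow block (340,302) and the wooden counter (505,263). I choose the tan one, which stands on the white sled. Next is a close crop to check it.

```bash
python3 - <<'E'
from h import *
import pickle
t=pickle.load(open('top0.pkl','rb'));s=pickle.load(open('scene0.pkl','rb'))
save(t,'pics/topc.png',(235,155,365,285),4.6); save(s,'pics/scc.png',(215,190,415,340),4)
P=cloud(t); 
for c in (t,s):
    P=cloud(c); m=(P[...,0]>.3)&(P[...,0]<.75)&(np.abs(P[...,1])<.3)
    print(np.histogram(P[m][:,2],bins=np.arange(-.01,.13,.004)))
    # billet top
    sel=m&(np.abs(P[...,2]-.094)<.006)
    f=c['frame'].astype(int); sel&=(f[...,0]-f[...,2]>25)
    n,l,st,ce=cv2.connectedComponentsWithStats(sel.astype(np.uint8))
    for i in range(1,n):
        if st[i,4]>30:
            q=P[l==i]; r=cv2.minAreaRect((q[:,:2]*1000).astype(np.float32)); print(ce[i],st[i,4],r,q[:,2].mean())
E
```

```text
(array([   28,  2039, 13057,  8109,   938,  2611,  1842,   752,   407,
         911,  1595,   459,   264,   214,   192,   105,    44,    99,
         468,   313,    58,    73,    60,   101,    90,   356,   350,
          57,    10,    11,    64,   380,   252,     5]), array([-0.01 , -0.006, -0.002,  0.002,  0.006,  0.01 ,  0.014,  0.018,
        0.022,  0.026,  0.03 ,  0.034,  0.038,  0.042,  0.046,  0.05 ,
        0.054,  0.058,  0.062,  0.066,  0.07 ,  0.074,  0.078,  0.082,
        0.086,  0.09 ,  0.094,  0.098,  0.102,  0.106,  0.11 ,  0.114,
        0.118,  0.122,  0.126]))
[315.4611399  225.16839378] 386 ((594.9825439453125, 17.17203712463379), (44.75800323486328, 59.27063751220703), 3.9070816040039062) 0.09504440481569192
(array([   56,  4212, 16586,  4713,  1190,  4618,  1782,  1134,   624,
        1623,  1657,   448,   511,   410,   412,   227,   184,   307,
         636,   267,   156,   172,   153,   217,   197,   686,   379,
          57,    39,    53,   131,   563,   126,     1]), array([-0.01 , -0.006, -0.002,  0.002,  0.006,  0.01 ,  0.014,  0.018,
        0.022,  0.026,  0.03 ,  0.034,  0.038,  0.042,  0.046,  0.05 ,
        0.054,  0.058,  0.062,  0.066,  0.07 ,  0.074,  0.078,  0.082,
        0.086,  0.09 ,  0.094,  0.098,  0.102,  0.106,  0.11 ,  0.114,
        0.118,  0.122,  0.126]))
[311.8        241.78727273] 550 ((595.9822998046875, 19.03791618347168), (46.29823684692383, 62.92546844482422), 4.521054744720459) 0.09384322288301349
```

View pics/topc.png

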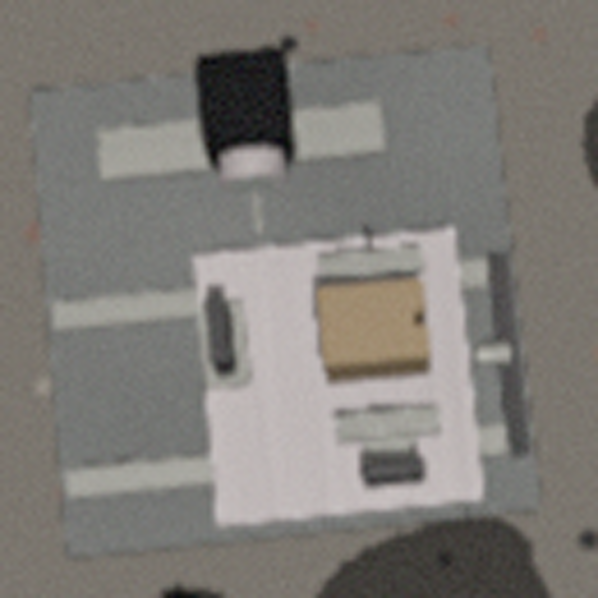

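View pics/scc.png

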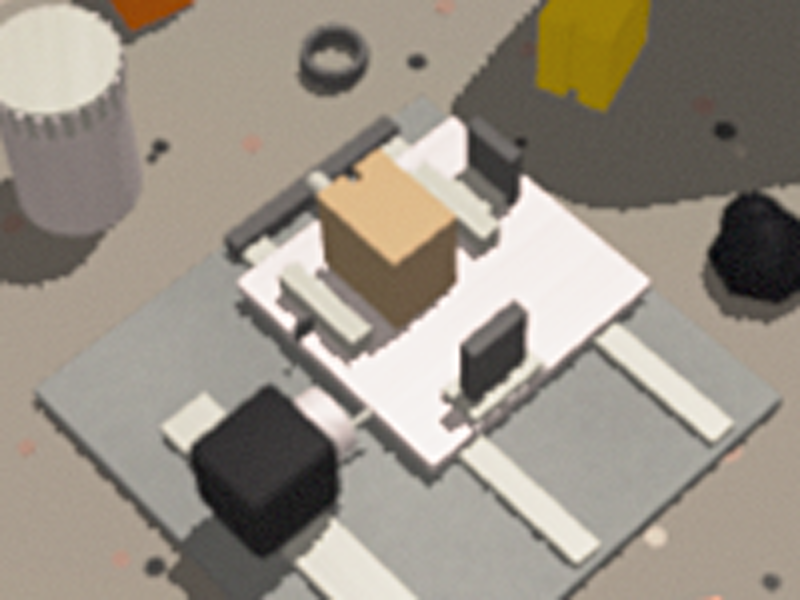

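The tan billet is confirmed: its groove is at the right (crop 419,318), the fin is at the left, and the tab is at (392,466). Next I fit frame F and measure the points.

```bash
cat > fit.py <<'E'
from h import *
import pickle
from scipy.optimize import least_squares
t=pickle.load(open('top0.pkl','rb'));s=pickle.load(open('scene0.pkl','rb'))
def T(U,V): return 235+(U+.5)/4.6-.5,155+(V+.5)/4.6-.5
def S(U,V): return 215+(U+.5)/4-.5,190+(V+.5)/4-.5
F=np.array([[172,195],[172,-85],[-112,-85],[-112,195]])/1000
W=np.array([atz(t,*T(*p),.012)[:2] for p in [(33,90),(490,47),(537,512),(70,553)]])
def res(x):
    c,n=np.cos(x[2]),np.sin(x[2]); return (F@np.array([[c,n],[-n,c]])+x[:2]-W).ravel()
r=least_squares(res,[.59,.02,.07]); x=r.x; print('F',x,np.degrees(x[2]),r.fun*1000)
c,n=np.cos(x[2]),np.sin(x[2]); Rm=np.array([[c,-n],[n,c]])
toF=lambda p:(Rm.T@(np.array(p)[:2]-x[:2]))*1000
E
python3 - <<'E'
from fit import *
# plate and features through clouds
for nm,cc in(('top',t),('scene',s)):
    P=cloud(cc); f=cc['frame'].astype(int); G=(P[...,:2]-x[:2])@Rm*1000; z=P[...,2]*1000
    def show(k,m):
        m=m&~np.isnan(z); q=np.c_[G[m],z[m]]
        print(nm,k,len(q),np.round(np.median(q,0),1) if len(q) else '',np.round(np.percentile(q,[3,97],0),1).tolist() if len(q) else '')
    b=lambda x0,x1,y0,y1,z0,z1:(G[...,0]>x0)&(G[...,0]<x1)&(G[...,1]>y0)&(G[...,1]<y1)&(z>z0)&(z<z1)
    show('fin',b(-40,40,75,105,79,92)); show('tab',b(-115,-60,-30,30,69,80)); show('fixedjaw',b(20,60,-50,50,45,52))
    show('loosejaw',b(-85,-38,-50,50,45,52)); show('billet',b(-50,40,-50,50,90,99)); show('head',b(70,170,0,110,87,97)); show('canister',b(-100,200,-250,-86,110,122))
    show('deck',b(-60,40,40,75,26,34))
print('head mark top z?', [toF(atz(t,*T(258,236),z)) for z in(.02,.03,.04)], 'root',[toF(atz(t,*T(258,190),z)) for z in(.02,.03,.04)])
print('sledmark', [toF(atz(t,*T(367,232),z)) for z in(.03,.04,.05)])
print('scene sledmark', [toF(atz(s,*S(305,320),z)) for z in(.03,.04,.05)],'head',[toF(atz(s,*S(366,412),z)) for z in(.03,.04,.05)])
E
```

```text
F [0.6025713  0.014203   0.07300413] 4.1828287961322115 [ 0.87260841  0.81696863  0.12239384 -1.26691731  0.69250422 -2.6261287
 -1.68750647  3.07607739]
top fin 75 [-1.1 90.  85.6] [[-20.4, 84.5, 80.2], [18.1, 95.9, 89.7]]
top tab 56 [-87.6  -0.1  75.8] [[-92.2, -17.6, 71.0], [-82.7, 15.6, 79.3]]
top fixedjaw 105 [37.3 -0.4 48.9] [[30.2, -27.0, 45.6], [47.4, 26.4, 51.7]]
top loosejaw 110 [-57.7   0.9  48.9] [[-69.0, -27.1, 45.7], [-50.4, 28.8, 51.7]]
top billet 374 [-8.3  4.4 94.9] [[-28.7, -24.2, 91.2], [13.6, 31.6, 98.5]]
top head 396 [127.7  64.6  92.8] [[102.0, 40.3, 88.0], [154.0, 88.3, 96.3]]
top canister 696 [  67.5 -177.9  117.2] [[34.6, -210.9, 112.7], [100.6, -144.5, 121.0]]
top deck 429 [-11.1  57.7  30.9] [[-57.2, 41.0, 27.5], [36.7, 74.1, 33.6]]
scene fin 118 [ 1.3 94.6 84.7] [[-16.9, 87.6, 80.1], [20.3, 99.8, 88.1]]
scene tab 75 [-85.1   3.7  74.2] [[-91.2, -14.1, 70.1], [-80.4, 19.8, 78.8]]
scene fixedjaw 165 [39.   3.6 48.2] [[31.2, -24.5, 45.3], [49.2, 32.5, 51.4]]
scene loosejaw 154 [-57.2   6.4  47.8] [[-82.2, -24.4, 45.2], [-49.5, 31.8, 51.6]]
scene billet 523 [-
[... 180 characters left out ...]
37.4, -207.3, 111.5], [103.4, -140.6, 119.6]]
scene deck 521 [-3.1 54.9 30.1] [[-57.1, 40.8, 26.8], [36.8, 72.9, 33.3]]
head mark top z? [array([66.17049043, 66.10092234]), array([63.75599576, 65.65844332]), array([61.34150109, 65.21596431])] root [array([94.17563415, 63.72191982]), array([91.52697139, 63.2993331 ]), array([88.87830862, 62.87674638])]
sledmark [array([60.10246051,  1.47962255]), array([57.71877288,  1.57830681]), array([55.33508524,  1.67699107])]
scene sledmark [array([47.44504065, -3.32891349]), array([51.06125185,  1.79641502]), array([54.67746305,  6.92174353])] head [array([61.21510596, 60.7630241 ]), array([64.69807771, 65.26819765]), array([68.18104947, 69.7733712 ])]
```

>>> {"api": "send_rows", "payload": {
  "rows": [
    {"roll": -6.7, "jaw": -1},
    {"roll": -6.7},
    {"roll": -6.7},
    {"roll": -6.7},
    {"roll": -6.7},
    {"roll": -6.7},
    {"roll": -6.7},
    {"roll": -6.7},
    {"roll": -6.7},
    {"roll": -6.7},
    {"roll": -6.7},
    {}
  ],
  "force": 35
}}

```text
invalid input at $.rows[0]: expected keys dx, dy, dz, roll, jaw
```

>>> {"api": "send_rows", "payload": {
  "rows": [
    {"dx": 25, "dy": 22},
    {"dx": 25, "dy": 22},
    {"dx": 25, "dy": 22},
    {"dx": 25, "dy": 22},
    {"dx": 25, "dy": 22},
    {"dx": 25, "dy": 22},
    {"dx": 25, "dy": 22},
    {"dx": 25, "dy": 22},
    {"dx": 25, "dy": 22},
    {"dx": 25, "dy": 22}
  ]
}}

```text
invalid input at $.rows[0]: expected keys dx, dy, dz, roll, jaw
```

>>> {"api": "send_rows", "payload": {
  "rows": [
    {"dx": 25, "dy": 22},
    {"dx": 25, "dy": 22},
    {"dx": 25, "dy": 22},
    {"dx": 25, "dy": 22},
    {"dx": 25, "dy": 22},
    {"dx": 25, "dy": 22},
    {"dx": 25, "dy": 22},
    {"dx": 25, "dy": 22},
    {"dx": 25, "dy": 22},
    {"dx": 25, "dy": 22},
    {},
    {}
  ]
}}

```text
invalid input at $.rows[0]: expected keys dx, dy, dz, roll, jaw
```

>>> {"api": "send_rows", "payload": {
  "rows": [
    {"dx": 0, "dy": 0, "dz": 0, "roll": -6.7, "jaw": -1},
    {"dx": 0, "dy": 0, "dz": 0, "roll": -6.7, "jaw": -1},
    {"dx": 0, "dy": 0, "dz": 0, "roll": -6.7, "jaw": -1},
    {"dx": 0, "dy": 0, "dz": 0, "roll": -6.7, "jaw": -1},
    {"dx": 0, "dy": 0, "dz": 0, "roll": -6.7, "jaw": -1},
    {"dx": 0, "dy": 0, "dz": 0, "roll": -6.7, "jaw": -1},
    {"dx": 0, "dy": 0, "dz": 0, "roll": -6.7, "jaw": -1},
    {"dx": 0, "dy": 0, "dz": 0, "roll": -6.7, "jaw": -1},
    {"dx": 0, "dy": 0, "dz": 0, "roll": -6.7, "jaw": -1},
    {"dx": 0, "dy": 0, "dz": 0, "roll": -6.7, "jaw": -1},
    {"dx": 0, "dy": 0, "dz": 0, "roll": -6.7, "jaw": -1},
    {"dx": 0, "dy": 0, "dz": 0, "roll": 0, "jaw": -1}
  ],
  "force": 35
}}

```text
time_s: 1.1
ee_pos: [0.1926, -0.515, 0.2051]
eef_rot: [-3.141, -0.001, 1.65]
force: [-0.6, -0.2, 0.4]
grip_width: 0.0939
grip_force: 0.0
```

>>> {"api": "send_rows", "payload": {
  "rows": [
    {"dx": 25, "dy": 22, "dz": 0, "roll": 0, "jaw": -1},
    {"dx": 25, "dy": 22, "dz": 0, "roll": 0, "jaw": -1},
    {"dx": 25, "dy": 22, "dz": 0, "roll": 0, "jaw": -1},
    {"dx": 25, "dy": 22, "dz": 0, "roll": 0, "jaw": -1},
    {"dx": 25, "dy": 22, "dz": 0, "roll": 0, "jaw": -1},
    {"dx": 25, "dy": 22, "dz": 0, "roll": 0, "jaw": -1},
    {"dx": 25, "dy": 22, "dz": 0, "roll": 0, "jaw": -1},
    {"dx": 25, "dy": 22, "dz": 0, "roll": 0, "jaw": -1},
    {"dx": 25, "dy": 22, "dz": 0, "roll": 0, "jaw": -1},
    {"dx": 25, "dy": 22, "dz": 0, "roll": 0, "jaw": -1}
  ]
}}

```text
time_s: 1.93
ee_pos: [0.3944, -0.2482, 0.2054]
eef_rot: [3.142, -0.0, 1.639]
force: [1.5, -0.9, -0.4]
grip_width: 0.0942
grip_force: 0.0
```

>>> {"api": "send_rows", "payload": {
  "rows": [
    {"dx": 25, "dy": 22, "dz": 0, "roll": 0, "jaw": -1},
    {"dx": 25, "dy": 22, "dz": 0, "roll": 0, "jaw": -1},
    {"dx": 25, "dy": 22, "dz": 0, "roll": 0, "jaw": -1},
    {"dx": 25, "dy": 22, "dz": 0, "roll": 0, "jaw": -1},
    {"dx": 25, "dy": 22, "dz": 0, "roll": 0, "jaw": -1},
    {"dx": 25, "dy": 22, "dz": 0, "roll": 0, "jaw": -1},
    {"dx": 25, "dy": 22, "dz": 0, "roll": 0, "jaw": -1},
    {"dx": 25, "dy": 22, "dz": 0, "roll": 0, "jaw": -1},
    {"dx": 25, "dy": 22, "dz": 0, "roll": 0, "jaw": -1},
    {"dx": 25, "dy": 22, "dz": 0, "roll": 0, "jaw": -1},
    {"dx": 0, "dy": 0, "dz": 0, "roll": 0, "jaw": -1},
    {"dx": 0, "dy": 0, "dz": 0, "roll": 0, "jaw": -1}
  ]
}}

```text
time_s: 2.93
ee_pos: [0.595, 0.0168, 0.2046]
eef_rot: [-3.14, -0.0, 1.643]
force: [0.2, -0.3, -0.5]
grip_width: 0.0942
grip_force: 0.0
```

>>> {"api": "send_rows", "payload": {
  "rows": [
    {"dx": 1.5, "dy": 0, "dz": 30, "roll": 0, "jaw": -1},
    {"dx": 0, "dy": 0, "dz": 30, "roll": 0, "jaw": -1},
    {"dx": 0, "dy": 0, "dz": 30, "roll": 0, "jaw": -1},
    {"dx": 0, "dy": 0, "dz": 30, "roll": 0, "jaw": -1},
    {"dx": 0, "dy": 0, "dz": 20, "roll": 0, "jaw": -1},
    {"dx": 0, "dy": 0, "dz": 9, "roll": 0, "jaw": -1},
    {"dx": 0, "dy": 0, "dz": 0, "roll": 0, "jaw": -1},
    {"dx": 0, "dy": 0, "dz": 0, "roll": 0, "jaw": -1}
  ]
}}

```text
time_s: 3.6
ee_pos: [0.5949, 0.0166, 0.0574]
eef_rot: [3.141, 0.0, 1.642]
force: [-0.2, -0.7, 0.6]
grip_width: 0.094
grip_force: 0.0
```

>>> {"api": "send_rows", "payload": {
  "rows": [
    {"dx": 0, "dy": 0, "dz": 0, "roll": 0, "jaw": 1},
    {"dx": 0, "dy": 0, "dz": 0, "roll": 0, "jaw": 1},
    {"dx": 0, "dy": 0, "dz": 0, "roll": 0, "jaw": 1},
    {"dx": 0, "dy": 0, "dz": 0, "roll": 0, "jaw": 1},
    {"dx": 0, "dy": 0, "dz": 0, "roll": 0, "jaw": 1},
    {"dx": 0, "dy": 0, "dz": 0, "roll": 0, "jaw": 1},
    {"dx": 0, "dy": 0, "dz": 0, "roll": 0, "jaw": 1},
    {"dx": 0, "dy": 0, "dz": 0, "roll": 0, "jaw": 1},
    {"dx": 0, "dy": 0, "dz": 0, "roll": 0, "jaw": 1},
    {"dx": 0, "dy": 0, "dz": 0, "roll": 0, "jaw": 1}
  ]
}}

```text
time_s: 4.43
ee_pos: [0.5947, 0.0172, 0.0565]
eef_rot: [-3.141, -0.0, 1.644]
force: [-0.4, -0.2, 0.5]
grip_width: 0.0437
grip_force: 35.0
```

>>> {"api": "send_rows", "payload": {
  "rows": [
    {"dx": 0, "dy": 0, "dz": -8, "roll": 0, "jaw": 1},
    {"dx": 0, "dy": 0, "dz": -20, "roll": 0, "jaw": 1},
    {"dx": 0, "dy": 0, "dz": -20, "roll": 0, "jaw": 1},
    {"dx": 0, "dy": 0, "dz": -12, "roll": 0, "jaw": 1},
    {"dx": 0, "dy": 0, "dz": 0, "roll": 0, "jaw": 1},
    {"dx": 0, "dy": 0, "dz": 0, "roll": 0, "jaw": 1}
  ]
}}

```text
time_s: 4.93
ee_pos: [0.5947, 0.0172, 0.1164]
eef_rot: [3.141, 0.0, 1.644]
force: [-0.3, 0.2, -4.9]
grip_width: 0.044
grip_force: 35.0
```

>>> {"api": "send_rows", "payload": {
  "rows": [
    {"dx": 0, "dy": 0, "dz": 0, "roll": -6, "jaw": 1},
    {"dx": 0, "dy": 0, "dz": 0, "roll": -6, "jaw": 1},
    {"dx": 0, "dy": 0, "dz": 0, "roll": -6, "jaw": 1},
    {"dx": 0, "dy": 0, "dz": 0, "roll": -6, "jaw": 1},
    {"dx": 0, "dy": 0, "dz": 0, "roll": -6, "jaw": 1},
    {"dx": 0, "dy": 0, "dz": 0, "roll": -6, "jaw": 1},
    {"dx": 0, "dy": 0, "dz": 0, "roll": -6, "jaw": 1},
    {"dx": 0, "dy": 0, "dz": 0, "roll": -6, "jaw": 1}
  ]
}}

```text
time_s: 5.6
ee_pos: [0.5939, 0.0172, 0.1147]
eef_rot: [-3.14, -0.002, 2.487]
force: [0.7, -0.0, -3.5]
grip_width: 0.0442
grip_force: 35.0
```

>>> {"api": "send_rows", "payload": {
  "rows": [
    {"dx": 0, "dy": 0, "dz": 0, "roll": -6, "jaw": 1},
    {"dx": 0, "dy": 0, "dz": 0, "roll": -6, "jaw": 1},
    {"dx": 0, "dy": 0, "dz": 0, "roll": -6, "jaw": 1},
    {"dx": 0, "dy": 0, "dz": 0, "roll": -6, "jaw": 1},
    {"dx": 0, "dy": 0, "dz": 0, "roll": -6, "jaw": 1},
    {"dx": 0, "dy": 0, "dz": 0, "roll": -6, "jaw": 1},
    {"dx": 0, "dy": 0, "dz": 0, "roll": -6, "jaw": 1},
    {"dx": 0, "dy": 0, "dz": 0, "roll": 0, "jaw": 1},
    {"dx": 0, "dy": 0, "dz": 0, "roll": 0, "jaw": 1}
  ]
}}

```text
time_s: 6.35
ee_pos: [0.5942, 0.0172, 0.1152]
eef_rot: [3.141, -0.002, -3.072]
force: [0.6, 0.1, -4.6]
grip_width: 0.0437
grip_force: 35.0
```

```bash
python3 - <<'E'
from h import *
import pickle
o=get_obs(); print(o['ee_pos'],o['eef_rot'],o['force'])
for n in('top','scene'):
    c=shot(n); pickle.dump(c,open(n+'1.pkl','wb'))
    if n=='scene': save(c,'pics/sc1.png',(215,150,415,300),4)
    P=cloud(c); f=c['frame'].astype(int)
    m=(f[...,0]-f[...,2]>18)&(np.hypot(P[...,0]-.595,P[...,1]-.018)<.06)&(P[...,2]>.06)&(P[...,2]<.17)
    q=P[m]*1000; print(n,len(q),np.percentile(q,[2,50,98],0).round(1).tolist())
    tp=q[np.abs(q[:,2]-152)<5]
    if len(tp)>20: print(len(tp),cv2.minAreaRect(tp[:,:2].astype(np.float32)))
E
```

```text
[0.59421237 0.01722928 0.11524567] [ 3.14142025e+00 -1.81367964e-03 -3.07155516e+00] [ 0.58774918  0.13260824 -4.58061671]Traceback (most recent call last):
  File "<stdin>", line 9, in <module>
    return _quantile_unchecked(
        a, q, axis, out, overwrite_input, method, keepdims, weights)
    return _ureduce(a,
                    func=_quantile_ureduce_func,
    ...<5 lines>...
                    overwrite_input=overwrite_input,
                    method=method)
    r = func(a, **kwargs)
    result = _quantile(arr,
                       quantiles=q,
    ...<2 lines>...
                       out=out,
                       weights=wgt)
    slices_having_nans = np.isnan(arr[-1, ...])
                                  ~~~^^^^^^^^^
IndexError: index -1 is out of bounds for axis 0 with size 0
```

```bash
python3 - <<'E'
from h import *
c=shot('scene'); save(c,'pics/sc1.png',(235,150,415,285),4.4)
P=cloud(c)
for z in [0]:
    m=(np.abs(P[...,0]-.595)<.06)&(np.abs(P[...,1]-.018)<.06)&(P[...,2]>.085)&(P[...,2]<.165); print(m.sum())
E
```

```text
827
```

View pics/sc1.png

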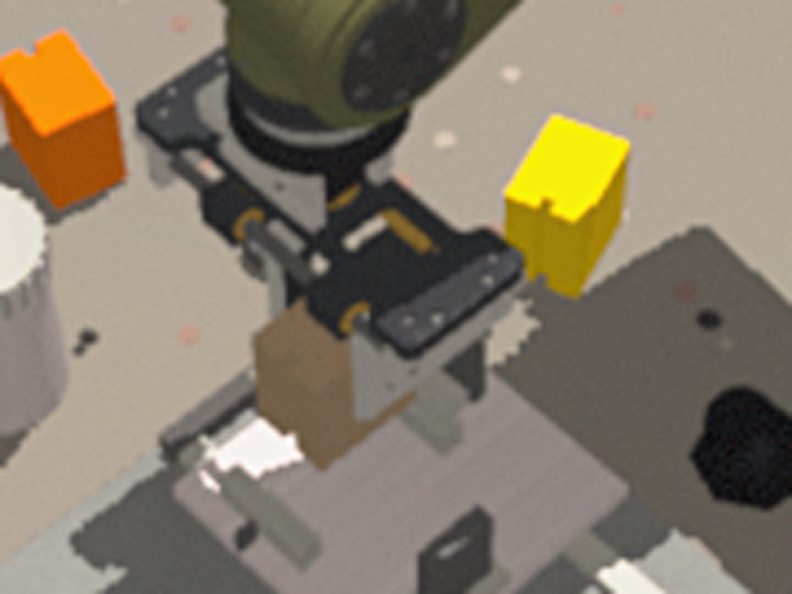

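The billet is held with its 60 mm length along F x. The bottom corner nearest the camera is at crop (322,468). I check that corner, then lower.

```bash
python3 - <<'E' | tail -4
from fit import *
def S2(U,V): return 235+(U+.5)/4.4-.5,150+(V+.5)/4.4-.5
for p,z in [((322,468),.0887),((262,395),.0887),((254,343),.1527)]: print(toF(atz(s,*S2(*p),z))-[1.8,3.6])
E
```

```text
-1.68750647  3.07607739]
[20.2875619  22.17845789]
[ 13.32633166 -28.09685481]
[ 23.85761822 -15.84808123]
```

>>> {"api": "send_rows", "payload": {
  "rows": [
    {"dx": -4, "dy": -1, "dz": 0, "roll": 0, "jaw": 1},
    {"dx": 0, "dy": 0, "dz": 15, "roll": 0, "jaw": 1},
    {"dx": 0, "dy": 0, "dz": 15, "roll": 0, "jaw": 1},
    {"dx": 0, "dy": 0, "dz": 12, "roll": 0, "jaw": 1},
    {"dx": 0, "dy": 0, "dz": 8, "roll": 0, "jaw": 1},
    {"dx": 0, "dy": 0, "dz": 5, "roll": 0, "jaw": 1},
    {"dx": 0, "dy": 0, "dz": 2, "roll": 0, "jaw": 1},
    {"dx": 0, "dy": 0, "dz": 0, "roll": 0, "jaw": 1},
    {"dx": 0, "dy": 0, "dz": 0, "roll": 0, "jaw": 1}
  ]
}}

```text
time_s: 7.2
ee_pos: [0.5991, 0.0165, 0.06]
eef_rot: [-3.142, 0.001, -3.068]
force: [-0.2, 0.3, -3.7]
grip_width: 0.0439
grip_force: 35.0
```

>>> {"api": "send_rows", "payload": {
  "rows": [
    {"dx": 0, "dy": 0, "dz": 1, "roll": 0, "jaw": 1},
    {"dx": 0, "dy": 0, "dz": 0, "roll": 0, "jaw": 1},
    {"dx": 0, "dy": 0, "dz": 0, "roll": 0, "jaw": 1}
  ]
}}

```text
time_s: 7.45
ee_pos: [0.5989, 0.0165, 0.0588]
eef_rot: [-3.142, 0.001, -3.068]
force: [0.1, 0.0, -3.9]
grip_width: 0.0439
grip_force: 35.0
```

>>> {"api": "send_rows", "payload": {
  "rows": [
    {"dx": 0, "dy": 0, "dz": 1, "roll": 0, "jaw": 1},
    {"dx": 0, "dy": 0, "dz": 1, "roll": 0, "jaw": 1},
    {"dx": 0, "dy": 0, "dz": 0, "roll": 0, "jaw": 1},
    {"dx": 0, "dy": 0, "dz": 0, "roll": 0, "jaw": 1}
  ]
}}

```text
time_s: 7.78
ee_pos: [0.5988, 0.0165, 0.0565]
eef_rot: [3.142, 0.0, -3.068]
force: [-0.3, -0.1, -4.3]
grip_width: 0.0436
grip_force: 35.0
```

>>> {"api": "send_rows", "payload": {
  "rows": [
    {"dx": 0, "dy": 0, "dz": 1, "roll": 0, "jaw": 1},
    {"dx": 0, "dy": 0, "dz": 0, "roll": 0, "jaw": 1},
    {"dx": 0, "dy": 0, "dz": 0, "roll": 0, "jaw": -0.3},
    {"dx": 0, "dy": 0, "dz": 0, "roll": 0, "jaw": -0.7},
    {"dx": 0, "dy": 0, "dz": 0, "roll": 0, "jaw": -0.7},
    {"dx": 0, "dy": 0, "dz": 0, "roll": 0, "jaw": -0.7},
    {"dx": 0, "dy": 0, "dz": 0, "roll": 0, "jaw": -0.7},
    {"dx": 0, "dy": 0, "dz": -25, "roll": 0, "jaw": -0.7},
    {"dx": 0, "dy": 0, "dz": -35, "roll": 0, "jaw": -0.7},
    {"dx": 0, "dy": 0, "dz": -20, "roll": 0, "jaw": -0.7},
    {"dx": 0, "dy": 0, "dz": 0, "roll": 0, "jaw": -0.7}
  ]
}}

```text
time_s: 8.7
ee_pos: [0.6006, 0.0165, 0.1403]
eef_rot: [-3.141, 0.007, -3.068]
force: [0.8, 1.3, 0.3]
grip_width: 0.0797
grip_force: 0.0
```

>>> {"api": "send_rows", "payload": {
  "rows": [
    {"dx": 30, "dy": -0.5, "dz": 0, "roll": 0, "jaw": 1},
    {"dx": 30, "dy": -0.5, "dz": 0, "roll": 0, "jaw": 1},
    {"dx": 30, "dy": 0, "dz": 0, "roll": 0, "jaw": 1},
    {"dx": 20, "dy": 0, "dz": 0, "roll": 0, "jaw": 1},
    {"dx": 0, "dy": 0, "dz": 0, "roll": 0, "jaw": 1},
    {"dx": 0, "dy": 0, "dz": 0, "roll": 0, "jaw": 1},
    {"dx": 0, "dy": 0, "dz": 30, "roll": 0, "jaw": 1},
    {"dx": 0, "dy": 0, "dz": 30, "roll": 0, "jaw": 1},
    {"dx": 0, "dy": 0, "dz": 20, "roll": 0, "jaw": 1},
    {"dx": 0, "dy": 0, "dz": 8, "roll": 0, "jaw": 1},
    {"dx": 0, "dy": 0, "dz": 0, "roll": 0, "jaw": 1}
  ]
}}

```text
time_s: 9.62
ee_pos: [0.4888, 0.0076, 0.0457]
eef_rot: [3.141, -0.003, -3.068]
force: [0.2, -1.1, -0.4]
grip_width: 0.01
grip_force: 0.0
```

```bash
python3 - <<'E' | tail -12
from fit import *
c=shot('scene'); save(c,'pics/sc2.png',(235,170,415,305),4.4)
print(toF(get_obs()['ee_pos']),get_obs()['force'],get_obs()['grip_width'])
P=cloud(c)-np.array([.0018,.0036,0]); f=c['frame'].astype(int)
G=(P[...,:2]-x[:2])@Rm*1000; z=P[...,2]*1000
m=(np.abs(z-94)<5)&(np.abs(G[...,0])<50)&(np.abs(G[...,1])<40)&(f[...,0]-f[...,2]>18)
print(m.sum(),cv2.minAreaRect(G[m].astype(np.float32)))
E
```

```text
F [0.6025713  0.014203   0.07300413] 4.1828287961322115 [ 0.87260841  0.81696863  0.12239384 -1.26691731  0.69250422 -2.6261287
 -1.68750647  3.07607739]
[-113.25758578    1.55996952] [-0.08513458  0.32465535  0.33659384] 0.0060733542777261645
535 ((-3.571331024169922, 1.5255126953125), (62.4163703918457, 47.500919342041016), 1.9625864028930664)
```

View pics/sc2.png

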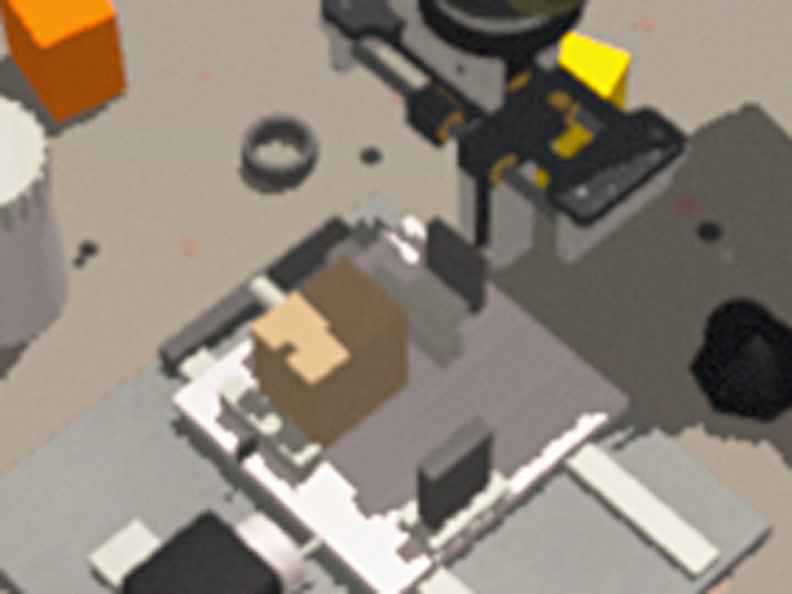

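>>> {"api": "send_rows", "payload": {
  "rows": [
    {"dx": -4, "dy": 0, "dz": 0, "roll": 0, "jaw": 1},
    {"dx": -4, "dy": 0, "dz": 0, "roll": 0, "jaw": 1},
    {"dx": -3, "dy": 0, "dz": 0, "roll": 0, "jaw": 1},
    {"dx": -2, "dy": 0, "dz": 0, "roll": 0, "jaw": 1},
    {"dx": -2, "dy": 0, "dz": 0, "roll": 0, "jaw": 1},
    {"dx": -2, "dy": 0, "dz": 0, "roll": 0, "jaw": 1},
    {"dx": -2, "dy": 0, "dz": 0, "roll": 0, "jaw": 1},
    {"dx": -2, "dy": 0, "dz": 0, "roll": 0, "jaw": 1},
    {"dx": -2, "dy": 0, "dz": 0, "roll": 0, "jaw": 1},
    {"dx": 0, "dy": 0, "dz": 0, "roll": 0, "jaw": 1}
  ]
}}

```text
time_s: 10.5
ee_pos: [0.5124, 0.0092, 0.0474]
eef_rot: [3.142, 0.0, -3.068]
force: [0.4, 0.1, 0.9]
grip_width: 0.0003
grip_force: 0.0
```

>>> {"api": "send_rows", "payload": {
  "rows": [
    {"dx": -1.5, "dy": 0, "dz": 0, "roll": 0, "jaw": 1},
    {"dx": -1.5, "dy": 0, "dz": 0, "roll": 0, "jaw": 1},
    {"dx": -1.5, "dy": 0, "dz": 0, "roll": 0, "jaw": 1},
    {"dx": 0, "dy": 0, "dz": 0, "roll": 0, "jaw": 1},
    {"dx": 0, "dy": 0, "dz": 0, "roll": 0, "jaw": 1}
  ]
}}

```text
time_s: 10.92
ee_pos: [0.5168, 0.0095, 0.0474]
eef_rot: [-3.142, 0.0, -3.068]
force: [-0.0, -0.6, 0.0]
grip_width: 0.0004
grip_force: 0.0
```

```bash
python3 - <<'E' | tail -12
from fit import *
c=shot('scene'); save(c,'pics/sc3.png',(275,170,395,260),6)
print(toF(get_obs()['ee_pos']),get_obs()['force'])
P=cloud(c)-np.array([.0018,.0036,0]); G=(P[...,:2]-x[:2])@Rm*1000; z=P[...,2]*1000
for k,b in dict(tab=(-110,-50,-12,12,71,79),loose=(-75,-25,-35,35,45,51)).items():
    m=(G[...,0]>b[0])&(G[...,0]<b[1])&(G[...,1]>b[2])&(G[...,1]<b[3])&(z>b[4])&(z<b[5]); print(k,m.sum(),np.percentile(G[m],[5,50,95],0).round(1).tolist())
E
```

```text
F [0.6025713  0.014203   0.07300413] 4.1828287961322115 [ 0.87260841  0.81696863  0.12239384 -1.26691731  0.69250422 -2.6261287
 -1.68750647  3.07607739]
[-85.93922518   1.52003712] [-0.44145725  0.03005653  0.32464896]
tab 73 [[-84.4, -10.8], [-73.1, 1.4], [-66.4, 11.5]]
loose 74 [[-69.3, -12.6], [-46.7, 16.7], [-31.9, 28.7]]
```

View pics/sc3.png

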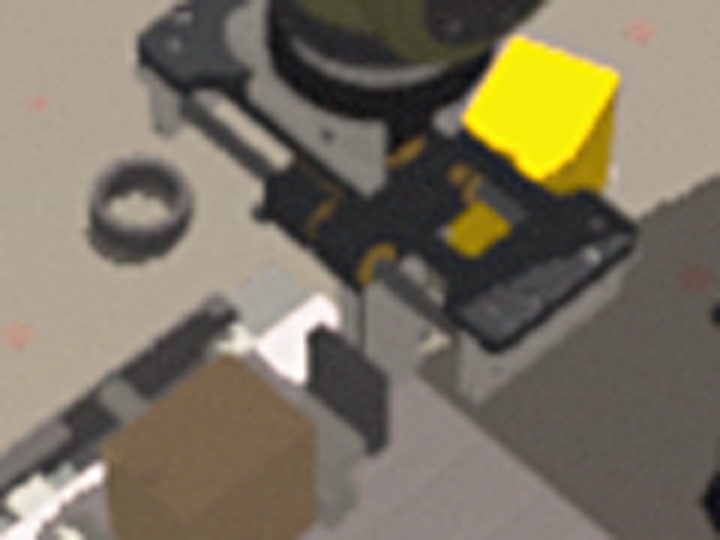

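The tab has moved in about 14 mm and the fingers are behind it. I continue in small steps.

>>> {"api": "send_rows", "payload": {
  "rows": [
    {"dx": -1, "dy": 0, "dz": 0, "roll": 0, "jaw": 1},
    {"dx": -1, "dy": 0, "dz": 0, "roll": 0, "jaw": 1},
    {"dx": -1, "dy": 0, "dz": 0, "roll": 0, "jaw": 1}
  ]
}}

```text
time_s: 11.22
ee_pos: [0.5193, 0.0097, 0.0475]
eef_rot: [3.142, -0.001, -3.068]
force: [-5.6, -0.1, 4.3]
grip_width: 0.0004
grip_force: 2.5
```

>>> {"api": "send_rows", "payload": {
  "rows": [
    {"dx": -1, "dy": 0, "dz": 0, "roll": 0, "jaw": 1},
    {"dx": -1, "dy": 0, "dz": 0, "roll": 0, "jaw": 1}
  ]
}}

```text
time_s: 11.38
ee_pos: [0.5207, 0.0098, 0.0474]
eef_rot: [3.142, -0.003, -3.068]
force: [-17.3, -2.6, 12.4]
grip_width: 0.0005
grip_force: 8.8
```

>>> {"api": "send_rows", "payload": {
  "rows": [
    {"dx": -1, "dy": 0, "dz": 0, "roll": 0, "jaw": 1}
  ]
}}

```text
time_s: 11.47
ee_pos: [0.5207, 0.0098, 0.0474]
eef_rot: [3.141, -0.005, -3.068]
force: [-25.8, -3.2, 20.8]
grip_width: 0.0006
grip_force: 13.5
```

>>> {"api": "send_rows", "payload": {
  "rows": [
    {"dx": 0, "dy": 0, "dz": 0, "roll": 0, "jaw": 1},
    {"dx": 3, "dy": 0, "dz": 0, "roll": 0, "jaw": 1},
    {"dx": 10, "dy": 0, "dz": 0, "roll": 0, "jaw": 1},
    {"dx": 20, "dy": 0, "dz": 0, "roll": 0, "jaw": 1},
    {"dx": 0, "dy": 0, "dz": -30, "roll": 0, "jaw": 1},
    {"dx": 0, "dy": 0, "dz": -40, "roll": 0, "jaw": 1},
    {"dx": 0, "dy": 0, "dz": -20, "roll": 0, "jaw": 1},
    {"dx": 30, "dy": 0, "dz": 0, "roll": 0, "jaw": 1},
    {"dx": 30, "dy": 0, "dz": 0, "roll": 0, "jaw": 1},
    {"dx": 0, "dy": 0, "dz": 0, "roll": 0, "jaw": 1}
  ]
}}

```text
time_s: 12.3
ee_pos: [0.4267, 0.0031, 0.1373]
eef_rot: [3.142, -0.0, -3.068]
force: [-0.8, 0.1, -0.1]
grip_width: 0.0001
grip_force: 0.0
```

```bash
python3 - <<'E' | tail -14
from fit import *
for n,o in(('scene',[.0018,.0036,0]),('top',[0,0,0])):
    c=shot(n); pickle.dump(c,open(n+'2.pkl','wb'))
    if n=='scene': save(c,'pics/sc4.png',(265,190,395,300),5.4)
    P=cloud(c)-np.array(o); G=(P[...,:2]-x[:2])@Rm*1000; z=P[...,2]*1000; f=c['frame'].astype(int)
    for k,b in dict(tab=(-110,-50,-25,25,71,79),loose=(-75,-31,-35,35,45,51),fixed=(28,50,-40,40,45,51),billet=(-60,60,-40,40,90,99),fin=(-30,30,70,110,80,90)).items():
        m=(G[...,0]>b[0])&(G[...,0]<b[1])&(G[...,1]>b[2])&(G[...,1]<b[3])&(z>b[4])&(z<b[5]); print(n,k,m.sum(),np.percentile(G[m],[3,50,97],0).round(1).tolist() if m.any() else '', cv2.minAreaRect(G[m].astype(np.float32))[2] if m.any() else '')
E
```

```text
F [0.6025713  0.014203   0.07300413] 4.1828287961322115 [ 0.87260841  0.81696863  0.12239384 -1.26691731  0.69250422 -2.6261287
 -1.68750647  3.07607739]
scene tab 65 [[-71.9, -16.6], [-66.8, 0.7], [-62.5, 16.4]] 86.88224792480469
scene loose 55 [[-68.0, -13.6], [-43.7, 17.2], [-33.5, 29.5]] 52.29969024658203
scene fixed 162 [[28.7, -27.5], [36.7, 1.4], [44.4, 29.4]] 0.22761434316635132
scene billet 531 [[-29.7, -19.2], [-0.4, 2.7], [28.5, 23.5]] 0.11066078394651413
scene fin 111 [[-19.1, 84.5], [-0.4, 90.5], [17.4, 95.8]] 87.94839477539062
top tab 58 [[-71.8, -17.1], [-67.2, -0.4], [-62.2, 16.3]] 87.81884765625
top loose 99 [[-71.6, -28.3], [-38.1, -1.3], [-31.4, 29.4]] 89.7240982055664
top fixed 48 [[31.4, -26.6], [40.8, 0.9], [44.9, 28.2]] 0.11061805486679077
top billet 384 [[-29.0, -18.3], [-0.6, 2.3], [27.9, 23.1]] 0.45602938532829285
top fin 71 [[-20.3, 84.7], [-1.1, 90.2], [17.9, 95.8]] 0.16503943502902985
```

View pics/sc4.png

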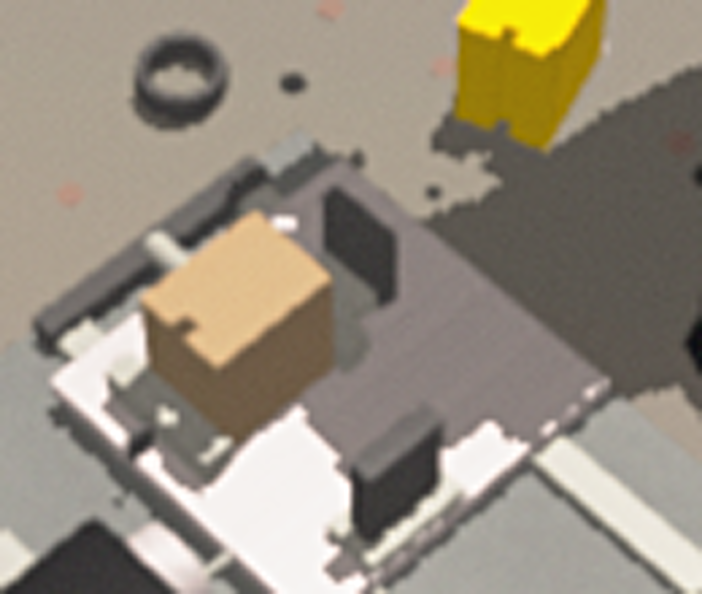

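Clamped: the tab's outer face is at F x −72, which is jaw travel 0.025, and the billet centre is at (−0.5, 2.5), square to the jaws with the groove towards +x. The next move is to the fin.

>>> {"api": "send_rows", "payload": {
  "rows": [
    {"dx": -29, "dy": 15, "dz": 0, "roll": 0, "jaw": 0},
    {"dx": -29, "dy": 15, "dz": 0, "roll": 0, "jaw": 0},
    {"dx": -29, "dy": 15, "dz": 0, "roll": 0, "jaw": 0},
    {"dx": -29, "dy": 15, "dz": 0, "roll": 0, "jaw": 0},
    {"dx": -30, "dy": 15, "dz": 0, "roll": 0, "jaw": 0},
    {"dx": -30, "dy": 15, "dz": 0, "roll": 0, "jaw": 0},
    {"dx": 0, "dy": 0, "dz": 0, "roll": 0, "jaw": 0},
    {"dx": 0, "dy": 0, "dz": 0, "roll": 0, "jaw": 0},
    {"dx": 0, "dy": 0, "dz": 0, "roll": 0, "jaw": 0}
  ]
}}

```text
time_s: 13.15
ee_pos: [0.5987, 0.1057, 0.1368]
eef_rot: [-3.142, -0.001, -3.068]
force: [-0.2, -0.9, 0.3]
grip_width: 0.0472
grip_force: 0.0
```

>>> {"api": "send_rows", "payload": {
  "rows": [
    {"dx": 0, "dy": 0, "dz": 25, "roll": 0, "jaw": 0},
    {"dx": 0, "dy": 0, "dz": 25, "roll": 0, "jaw": 0},
    {"dx": 0, "dy": 0, "dz": 20, "roll": 0, "jaw": 0},
    {"dx": 0, "dy": 0, "dz": 10, "roll": 0, "jaw": 0},
    {"dx": 0, "dy": 0, "dz": 0, "roll": 0, "jaw": 0},
    {"dx": 0, "dy": 0, "dz": 0, "roll": 0, "jaw": 0}
  ]
}}

```text
time_s: 13.65
ee_pos: [0.5989, 0.1055, 0.0583]
eef_rot: [3.142, 0.001, -3.069]
force: [0.0, -1.3, -0.2]
grip_width: 0.0469
grip_force: 0.0
```

>>> {"api": "send_rows", "payload": {
  "rows": [
    {"dx": 0, "dy": 0, "dz": 0, "roll": 0, "jaw": 1},
    {"dx": 0, "dy": 0, "dz": 0, "roll": 0, "jaw": 1},
    {"dx": 0, "dy": 0, "dz": 0, "roll": 0, "jaw": 1},
    {"dx": 0, "dy": 0, "dz": 0, "roll": 0, "jaw": 1},
    {"dx": 0, "dy": 0, "dz": 0, "roll": 0, "jaw": 1},
    {"dx": 0, "dy": 0, "dz": 0, "roll": 0, "jaw": 1},
    {"dx": 0, "dy": 0, "dz": 0, "roll": 0, "jaw": 1},
    {"dx": 0, "dy": 0, "dz": 0, "roll": 0, "jaw": 1}
  ],
  "force": 40
}}

```text
time_s: 14.32
ee_pos: [0.5988, 0.1055, 0.0577]
eef_rot: [-3.141, 0.0, -3.068]
force: [-1.0, -2.8, 3.3]
grip_width: 0.0117
grip_force: 40.0
```

>>> {"api": "send_rows", "payload": {
  "rows": [
    {"dx": 0, "dy": 3, "dz": 0, "roll": 0, "jaw": 1},
    {"dx": 0, "dy": 6, "dz": 0, "roll": 0, "jaw": 1},
    {"dx": 0, "dy": 8, "dz": 0, "roll": 0, "jaw": 1},
    {"dx": 0, "dy": 8, "dz": 0, "roll": 0, "jaw": 1},
    {"dx": 0, "dy": 8, "dz": 0, "roll": 0, "jaw": 1},
    {"dx": 0, "dy": 8, "dz": 0, "roll": 0, "jaw": 1},
    {"dx": 0, "dy": 8, "dz": 0, "roll": 0, "jaw": 1},
    {"dx": 0, "dy": 6, "dz": 0, "roll": 0, "jaw": 1},
    {"dx": 0, "dy": 3, "dz": 0, "roll": 0, "jaw": 1},
    {"dx": 0, "dy": 0, "dz": 0, "roll": 0, "jaw": 1},
    {"dx": 0, "dy": 0, "dz": 0, "roll": 0, "jaw": 1},
    {"dx": 0, "dy": 0, "dz": 0, "roll": 0, "jaw": 1}
  ]
}}

```text
time_s: 15.32
ee_pos: [0.5942, 0.1633, 0.0577]
eef_rot: [-3.141, -0.001, -3.068]
force: [-5.4, -6.1, 6.0]
grip_width: 0.0118
grip_force: 40.0
```

```bash
python3 - <<'E' | tail -3
from fit import *
o=get_obs(); print(o['ee_pos'],o['force'],o['grip_width'])
c=shot('scene'); pickle.dump(c,open('scene3.pkl','wb')); pickle.dump(shot('top'),open('top3.pkl','wb')); t3=pickle.load(open('top3.pkl','rb'))
def crop(c,b,s): 
    f=c['frame'][b[1]:b[3],b[0]:b[2],::-1]; return cv2.resize(f,None,fx=s,fy=s,interpolation=cv2.INTER_CUBIC)
a=crop(c,(270,225,330,300),8); b=crop(t3,(265,180,305,255),8); cv2.imwrite('pics/m3.png',np.hstack([a,b]))
E
```

```text
F [0.6025713  0.014203   0.07300413] 4.1828287961322115 [ 0.87260841  0.81696863  0.12239384 -1.26691731  0.69250422 -2.6261287
 -1.68750647  3.07607739]
[0.59415743 0.16329385 0.05768398] [-5.37504941 -6.14363825  6.02876836] 0.01176901592137898
```

View pics/m3.png

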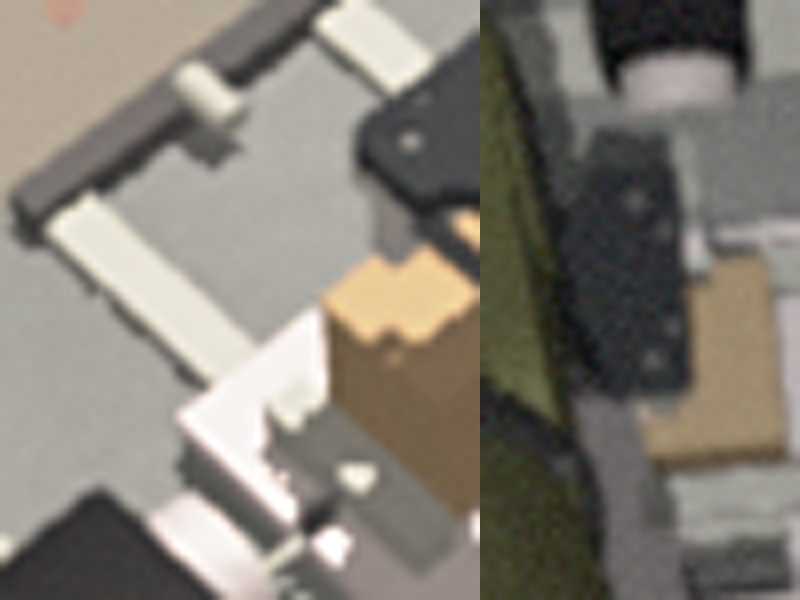

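The scene half of the picture shows the sled pointer's dark top at (318,505) and the head blade's tip at (303,541). I intersect these rays with the known F x planes and calibrate on the home picture.

```bash
cat >> fit.py <<'E'
def plane(c,u,v,X,off):  # F y,z where ray meets F x = X (mm)
    o,d=ray(c,u,v); nx=np.array([Rm[0,0],Rm[1,0],0]); p0=np.r_[x[:2]+np.array(off[:2])+Rm[:,0]*X/1000,0]
    p=o+d*(nx@(p0-o))/(nx@d); return np.r_[toF(p-np.array(off)),p[2]*1000].round(1)
SO=[.0018,.0036,0]; TO=[0,0,0]
E
python3 - <<'E' | tail -12
from fit import *
S3=lambda U,V:(270+(U+.5)/8-.5,225+(V+.5)/8-.5)
print('home scene sled',plane(s,*S(305,320),58,SO),'head',plane(s,*S(368,411),61,SO))
print('home top sled',plane(t,*T(367,230),58,TO),'head',plane(t,*T(259,236),61,TO))
print('now scene sled',plane(s,*S3(318,508),58,SO),'head',plane(s,*S3(303,541),61,SO))
c3=pickle.load(open('scene3.pkl','rb'))
for w,cc,b in(('home',s,(283,264,312,300)),('now',c3,(300,282,316,300))):
    P=cloud(cc)-np.array(SO); G=(P[...,:2]-x[:2])@Rm*1000
    z=P[...,2]*1000; 
    for k,bb in dict(sled=(52,59.5,-8 if w=='home' else 40,8 if w=='home' else 75,36,70),head=(62,80,50,80,32,60)).items():
        m=(G[...,0]>bb[0])&(G[...,0]<bb[1])&(G[...,1]>bb[2])&(G[...,1]<bb[3])&(z>bb[4])&(z<bb[5])
        vv,uu=np.where(m); print(w,k,[(int(a),int(b_),*np.round(G[b_,a]).astype(int).tolist(),int(z[b_,a])) for a,b_ in zip(uu,vv)][:14])
E
```

```text
F [0.6025713  0.014203   0.07300413] 4.1828287961322115 [ 0.87260841  0.81696863  0.12239384 -1.26691731  0.69250422 -2.6261287
 -1.68750647  3.07607739]
home scene sled [58.  11.1 64.9] head [61.  61.4 38.6]
home top sled [58.   1.5 43.8] head [61.  64.6 41.2]
now scene sled [58.  67.5 60.4] head [61.  64.2 42.9]
home sled [(289, 270, 54, -2, 44), (290, 270, 53, 1, 45), (288, 271, 56, -2, 42), (289, 271, 56, 2, 46), (290, 271, 53, 0, 41), (289, 272, 57, 1, 42), (290, 272, 53, 0, 36), (289, 273, 57, 2, 39)]
home head [(306, 292, 63, 63, 44), (305, 293, 65, 61, 41), (306, 293, 64, 63, 42), (307, 293, 64, 66, 45), (304, 294, 69, 63, 44), (305, 294, 66, 63, 40), (306, 294, 66, 65, 42), (307, 294, 63, 65, 38), (303, 295, 73, 64, 44), (304, 295, 71, 65, 43), (305, 295, 68, 64, 39), (303, 296, 74, 65, 42), (304, 296, 72, 66, 42)]
now sled [(308, 287, 53, 57, 46), (307, 288, 56, 57, 45), (308, 288, 56, 60, 48), (309, 288, 53, 60, 44), (307, 289, 56, 57, 40), (308, 289, 56, 60, 44), (309, 289, 53, 60, 40), (307, 290, 56, 57, 36), (308, 290, 55, 59, 38)]
now head [(306, 292, 64, 63, 44), (305, 293, 66, 62, 41), (306, 293, 65, 65, 45), (307, 293, 63, 65, 43), (304, 294, 68, 62, 40), (305, 294, 69, 65, 46), (306, 294, 65, 64, 39), (307, 294, 63, 65, 39), (303, 295, 72, 63, 42), (304, 295, 70, 64, 42), (305, 295, 68, 64, 39), (303, 296, 75, 66, 46), (304, 296, 71, 65, 40)]
```

>>> {"api": "send_rows", "payload": {
  "rows": [
    {"dx": 0, "dy": 2, "dz": 0, "roll": 0, "jaw": 1},
    {"dx": 0, "dy": 2, "dz": 0, "roll": 0, "jaw": 1},
    {"dx": 0, "dy": 2, "dz": 0, "roll": 0, "jaw": 1},
    {"dx": 0, "dy": 0, "dz": 0, "roll": 0, "jaw": 1},
    {"dx": 0, "dy": 0, "dz": 0, "roll": 0, "jaw": 1},
    {"dx": 0, "dy": 0, "dz": 0, "roll": 0, "jaw": 1}
  ]
}}

```text
time_s: 15.92
ee_pos: [0.5937, 0.1691, 0.0577]
eef_rot: [-3.141, -0.001, -3.068]
force: [-5.9, -6.6, 6.6]
grip_width: 0.0119
grip_force: 40.0
```

```bash
python3 - <<'E' | tail -9
from fit import *
cs=[shot('scene') for _ in range(16)]; ts=[shot('top') for _ in range(4)]
def avg(L):
    c=dict(L[0]); c['frame']=np.mean([q['frame'] for q in L],0).round().astype(np.uint8); c['z_map']=np.mean([q['z_map'] for q in L],0); return c
a=avg(cs); b=avg(ts); pickle.dump((a,b),open('avg.pkl','wb'))
save(a,'pics/m4.png',(285,268,335,306),16)
o=get_obs(); print(o['ee_pos'],o['force'],o['grip_width'])
P=cloud(a)-np.array(SO); G=(P[...,:2]-x[:2])@Rm*1000; z=P[...,2]*1000
for k,bb in dict(sled=(50,59.7,50,80,33,70),head=(60,84,45,85,30,50),fixedjaw=(31,43,20,120,45,51),headbox=(100,160,30,110,88,97)).items():
    m=(G[...,0]>bb[0])&(G[...,0]<bb[1])&(G[...,1]>bb[2])&(G[...,1]<bb[3])&(z>bb[4])&(z<bb[5]); vv,uu=np.where(m)
    print(k,m.sum(),np.percentile(G[m],[3,50,97],0).round(1).tolist(), G[m].mean(0), [(int(p),int(q),*G[q,p].round(1).tolist(),float(z[q,p].round(1))) for p,q in zip(uu,vv)] if len(vv)<30 else '')
E
```

```text
F [0.6025713  0.014203   0.07300413] 4.1828287961322115 [ 0.87260841  0.81696863  0.12239384 -1.26691731  0.69250422 -2.6261287
 -1.68750647  3.07607739]
[0.59371471 0.16911799 0.05770716] [-5.41881934 -6.9939533   6.53127992] 0.011933162084840644
sled 13 [[50.9, 63.3], [54.8, 65.3], [58.4, 65.8]] [54.36523604 64.63254894] [(311, 288, 50.3, 63.4, 46.3), (310, 289, 53.3, 63.7, 46.1), (311, 289, 52.0, 65.3, 46.6), (309, 290, 56.3, 63.9, 45.8), (310, 290, 54.8, 65.3, 45.8), (311, 290, 52.2, 65.4, 42.8), (309, 291, 56.3, 63.7, 41.5), (310, 291, 55.3, 65.7, 42.9), (311, 291, 52.8, 65.8, 39.9), (308, 292, 59.5, 64.2, 41.8), (309, 292, 56.1, 63.2, 36.5), (310, 292, 55.2, 65.3, 38.0), (311, 292, 52.6, 65.3, 34.9)]
head 9 [[62.3, 62.0], [68.6, 63.4], [73.0, 64.6]] [68.29620977 63.43501666] [(307, 292, 61.3, 63.2, 42.7), (305, 293, 65.8, 62.0, 42.5), (304, 294, 68.6, 62.0, 41.8), (305, 294, 67.1, 63.4, 41.7), (306, 294, 65.4, 64.6, 41.2), (303, 295, 71.9, 62.7, 42.6), (304, 295, 70.5, 64.2, 42.7), (303, 296, 73.4, 64.4, 42.4), (304, 296, 70.9, 64.5, 39.4)]
fixedjaw 146 [[31.3, 36.4], [37.4, 66.2], [42.3, 92.9]] [37.12500019 65.48633469] 
headbox 638 [[103.8, 40.7], [129.9, 65.2], [154.8, 88.2]] [129.69281316  65.25040988]
```

View pics/m4.png

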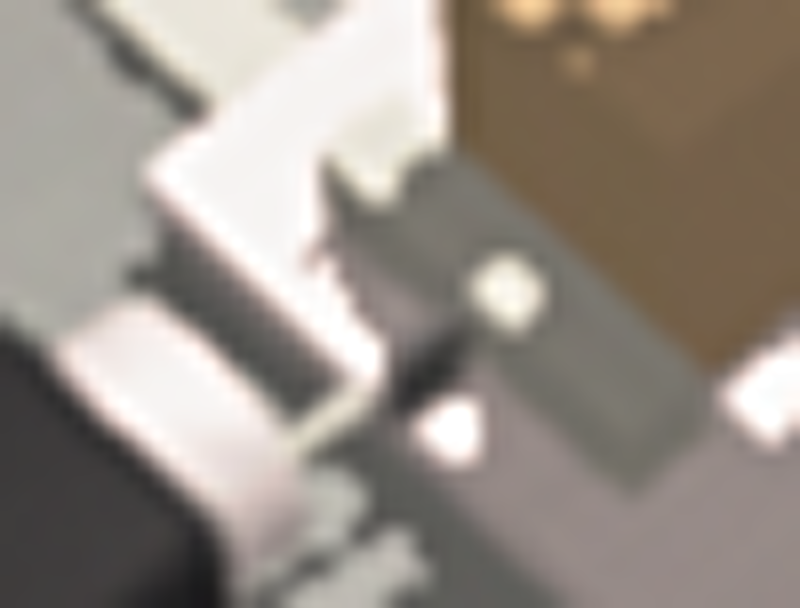

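```bash
python3 - <<'E' | tail -60
from fit import *
t2=pickle.load(open('top2.pkl','rb'))
for n,c in(('t0',t),('t2',t2)):
    g=c['frame'].astype(int).sum(2)
    print(n,'head',toF(atz(c,291,200,.042))); print(g[196:208,284:299])
    print(n,'sled'); print(g[200:214,308:322])
E
```

```text
F [0.6025713  0.014203   0.07300413] 4.1828287961322115 [ 0.87260841  0.81696863  0.12239384 -1.26691731  0.69250422 -2.6261287
 -1.68750647  3.07607739]
t0 head [77.01314273 62.93393265]
[[351 347 346 339 342 362 373 357 359 350 347 344 355 360 351]
 [367 365 352 364 374 379 412 377 367 355 363 359 343 354 348]
 [371 365 366 371 376 382 424 414 378 351 360 358 372 341 355]
 [356 365 360 355 368 384 429 407 370 359 376 363 348 371 363]
 [371 364 369 367 368 382 416 399 369 363 357 362 351 369 363]
 [370 365 356 367 362 385 415 402 375 352 359 360 365 352 355]
 [376 353 367 376 366 370 408 417 380 361 359 375 363 354 361]
 [374 372 381 362 356 375 405 439 393 364 359 363 362 361 370]
 [369 377 371 373 368 380 408 441 374 363 368 371 355 362 350]
 [373 373 370 372 368 357 385 414 372 365 366 366 360 353 355]
 [376 368 379 366 375 366 355 368 358 361 347 345 349 355 353]
 [364 352 349 356 356 362 363 378 377 388 367 339 345 347 365]]
t0 sled
[[345 355 342 350 358 350 360 337 340 348 338 356 344 345]
 [360 347 351 347 348 350 342 345 343 342 346 355 357 341]
 [350 350 348 341 353 352 350
[... 1605 characters left out ...]
2 349 347 358 342 329 339 331 350 336 338 335 333]
 [352 336 345 323 333 344 305 322 341 327 325 344 333 341]
 [338 342 332 336 328 313 248 289 318 332 324 328 349 346]
 [351 327 357 344 362 337 248 269 297 336 351 378 421 427]
 [345 373 415 433 469 460 375 304 386 415 439 469 504 519]
 [430 452 506 521 560 539 466 355 443 479 466 493 482 486]
 [470 482 485 492 508 484 416 293 327 357 349 360 342 357]
 [338 355 350 351 370 410 377 326 276 286 284 297 286 319]
 [291 298 280 289 348 438 442 407 312 320 353 349 353 349]
 [353 350 347 358 378 414 414 371 316 382 398 395 390 395]
 [403 401 388 401 392 359 311 272 299 381 404 407 395 402]
 [404 405 406 404 385 371 328 312 330 399 400 400 402 406]]
```

```bash
python3 - <<'E' | tail -20
from fit import *
for z in(.040,.042,.044,.046): print(z,'head',toF(atz(t,290.72,205.0,z)),'sled',toF(atz(t,314.5,203.9,z)))
print(plane(t,290.72,205.0,61,TO),plane(t,314.5,203.9,58,TO))
a,b=pickle.load(open('avg.pkl','rb'))
s2=pickle.load(open('scene2.pkl','rb'))
# scene: sled travel by pointer pixels: home (scene2,s) vs now; print luminance patches
for n,c,(u,v) in(('s0',s,(289,272)),('now',a,(310,291))):
    g=c['frame'].astype(int).sum(2); print(n,v-7,u-7); print(g[v-7:v+8,u-7:u+8])
E
```

```text
[471 452 359 236 240 244 268 321 463 655 736 743 735 632 417]
 [469 478 407 262 231 238 240 275 341 455 631 724 745 733 634]
 [465 479 452 358 251 228 238 241 275 330 421 599 732 754 736]
 [468 469 475 454 366 251 236 241 237 262 304 412 594 727 754]]
now 284 303
[[708 598 642 422 380 352 328 328 331 342 348 360 490 614 540]
 [737 727 725 462 396 393 365 340 326 328 342 479 673 717 685]
 [754 748 749 664 425 412 416 389 344 328 334 477 682 726 718]
 [718 753 753 730 471 411 433 424 383 351 332 365 519 675 691]
 [524 717 759 756 691 469 415 404 370 318 271 288 358 472 508]
 [360 524 715 761 764 696 417 351 293 225 209 277 322 329 341]
 [294 357 506 705 764 746 380 272 208 173 225 318 352 324 325]
 [263 284 351 531 703 676 329 192 160 166 252 370 393 348 327]
 [244 264 384 565 640 508 280 159 181 282 396 432 411 389 346]
 [279 404 584 653 565 376 248 208 358 609 747 685 437 412 392]
 [478 613 606 513 390 311 302 365 640 765 765 748 458 419 420]
 [622 574 437 312 273 283 321 394 595 756 765 750 459 416 426]
 [578 402 302 270 259 271 289 337 412 584 707 629 429 416 423]
 [550 464 459 410 294 266 274 290 326 386 438 427 413 420 423]
 [558 542 550 529 423 284 272 275 284 323 373 404 417 423 423]]
```

```bash
python3 - <<'E' | tail -12
from fit import *
for z in(.040,.042,.044,.046): print(z,'head',toF(atz(t,290.72,205.0,z)),'sled',toF(atz(t,314.5,203.9,z)))
print(plane(t,290.72,205.0,61,TO),plane(t,314.5,203.9,58,TO))
s2=pickle.load(open('scene2.pkl','rb')); a,b=pickle.load(open('avg.pkl','rb'))
def pr(c,Fx,Fy,z): 
    w=np.r_[x[:2]+Rm@np.array([Fx,Fy])/1000,z/1000]+np.array(SO); q=c['K']@(c['R']@w+c['t']); return (q[:2]/q[2]).round(2)
for Y in(63,64,65): print(Y,'sled top mid',pr(a,55,Y,46),'side',pr(a,55,Y+1.5,42),'blade top',pr(a,66,Y,42.5),'tip',pr(a,61,Y,42.5))
# sled travel: track fixed-jaw/sled texture: jaw outer top edge row in depth
m=lambda c:None
E
```

```text
F [0.6025713  0.014203   0.07300413] 4.1828287961322115 [ 0.87260841  0.81696863  0.12239384 -1.26691731  0.69250422 -2.6261287
 -1.68750647  3.07607739]
0.04 head [63.84157474 64.9378911 ] sled [60.83027101  0.99493079]
0.042 head [63.35442377 64.84986823] sled [60.34824156  1.01565982]
0.044 head [62.8672728  64.76184537] sled [59.86621211  1.03638886]
0.046 head [62.38012183 64.6738225 ] sled [59.38418266  1.0571179 ]
[61.  64.4 51.7] [58.   1.1 51.7]
63 sled top mid [309.17 289.3 ] side [309.73 290.74] blade top [305.24 293.38] tip [307.06 291.91]
64 sled top mid [309.5  289.61] side [310.06 291.05] blade top [305.57 293.69] tip [307.38 292.22]
65 sled top mid [309.83 289.92] side [310.38 291.36] blade top [305.89 294.  ] tip [307.71 292.53]
```

```bash
python3 - <<'E' | tail -40
from fit import *
a,b=pickle.load(open('avg.pkl','rb')); s2=pickle.load(open('scene2.pkl','rb')); c3=pickle.load(open('scene3.pkl','rb'))
ey=np.r_[Rm[:,1],0]
def pix(c,w): q=c['K']@(c['R']@w+c['t']); return q[:2]/q[2]
def run(c0,c1,D,name):
    g0,g1=[cv2.cvtColor(c['frame'],cv2.COLOR_RGB2GRAY) for c in(c0,c1)]
    P=cloud(c0); G=(P[...,:2]-np.array(SO)[:2]-x[:2])@Rm*1000
    mask=((P[...,2]>.026)&(P[...,2]<.1)&(G[...,0]>-40)&(G[...,0]<62)&(G[...,1]>-40)&(G[...,1]<45)).astype(np.uint8)*255
    p0=cv2.goodFeaturesToTrack(g0,40,.03,4,mask=mask)
    W=np.array([P[int(round(v)),int(round(u))] for u,v in p0[:,0]])
    e=np.array([pix(c0,w+ey*D)-pix(c0,w) for w in W]); J=np.array([(pix(c0,w+ey*(D+.001))-pix(c0,w+ey*D)) for w in W])
    p1,st,er=cv2.calcOpticalFlowPyrLK(g0,g1,p0,(p0+e[:,None]).astype(np.float32),winSize=(9,9),maxLevel=0,flags=cv2.OPTFLOW_USE_INITIAL_FLOW)
    r=(p1-p0)[:,0]-e; mm=(r*J).sum(1)/(J*J).sum(1); pe=np.linalg.norm(r-mm[:,None]*J,axis=1)
    ok=(st[:,0]==1)&(pe<.35)&(np.abs(mm)<4)&~np.isnan(mm)
    print(name,ok.sum(),'travel',1000*D+np.median(mm[ok]),[(p0[i,0].astype(int).tolist(),float(mm[i].round(1)),float(er[i,0].round(0))) for i in np.where(ok)[0]])
run(s,a,.0639,'s0-now'); run(s2,a,.0639,'s2-now'); run(s2,c3,.058,'s2-58'); run(c3,a,.0059,'58-now')
E
```

```text
F [0.6025713  0.014203   0.07300413] 4.1828287961322115 [ 0.87260841  0.81696863  0.12239384 -1.26691731  0.69250422 -2.6261287
 -1.68750647  3.07607739]
s0-now 4 travel 65.42537641649093 [([287, 272], 1.6, 23.0), ([291, 275], 0.7, 21.0), ([284, 265], 1.4, 15.0), ([297, 278], 2.6, 49.0)]
s2-now 9 travel 65.01451124974771 [([287, 272], 1.4, 21.0), ([293, 274], 0.7, 18.0), ([297, 267], 0.0, 13.0), ([307, 272], 0.4, 32.0), ([286, 261], 1.1, 9.0), ([284, 265], 1.5, 11.0), ([292, 269], 0.3, 12.0), ([296, 249], 2.0, 13.0), ([291, 257], 1.4, 7.0)]
s2-58 9 travel 58.94351784242579 [([287, 272], 1.1, 19.0), ([293, 274], 0.5, 17.0), ([297, 267], 0.0, 11.0), ([307, 272], 0.9, 34.0), ([286, 261], 0.9, 8.0), ([284, 265], 1.0, 12.0), ([292, 269], 0.2, 11.0), ([296, 249], 1.7, 12.0), ([291, 257], 1.3, 6.0)]
58-now 6 travel 6.0139571597817945 [([327, 252], 0.8, 3.0), ([306, 277], 0.1, 4.0), ([311, 264], -0.3, 3.0), ([303, 282], 0.2, 6.0), ([293, 276], -0.1, 4.0), ([310, 275], 0.1, 3.0)]
```

Three measurements agree that the sled is about 1.2 mm too far: tracked travel is about 65.0 against 63.7 needed, and the depth averages show the pointer 1.2 mm past. I back off by that much.

>>> {"api": "send_rows", "payload": {
  "rows": [
    {"dx": 0, "dy": -0.6, "dz": 0, "roll": 0, "jaw": 1},
    {"dx": 0, "dy": -0.6, "dz": 0, "roll": 0, "jaw": 1},
    {"dx": 0, "dy": 0, "dz": 0, "roll": 0, "jaw": 1},
    {"dx": 0, "dy": 0, "dz": 0, "roll": 0, "jaw": 1},
    {"dx": 0, "dy": 0, "dz": 0, "roll": 0, "jaw": 1},
    {"dx": 0, "dy": 0, "dz": 0, "roll": 0, "jaw": 1}
  ]
}}

```text
time_s: 17.42
ee_pos: [0.5938, 0.1678, 0.0577]
eef_rot: [-3.141, -0.001, -3.068]
force: [-5.3, -7.6, 7.5]
grip_width: 0.0117
grip_force: 40.0
```

```bash
python3 - <<'E' | tail -5
from fit import *
L=[shot('scene') for _ in range(20)]; c=dict(L[0]); c['z_map']=np.mean([q['z_map'] for q in L],0)
o=get_obs(); print(o['time_s'],o['ee_pos'],o['force'],o['grip_width'],o['grip_force'])
P=cloud(c)-np.array(SO); G=(P[...,:2]-x[:2])@Rm*1000; z=P[...,2]*1000
for k,bb in dict(sled=(50,59.7,50,80,36,70),head=(60.5,76,45,85,36,50)).items():
    m=(G[...,0]>bb[0])&(G[...,0]<bb[1])&(G[...,1]>bb[2])&(G[...,1]<bb[3])&(z>bb[4])&(z<bb[5])
    print(k,m.sum(),G[m].mean(0),np.sort(G[m][:,1]).round(1))
E
```

```text
F [0.6025713  0.014203   0.07300413] 4.1828287961322115 [ 0.87260841  0.81696863  0.12239384 -1.26691731  0.69250422 -2.6261287
 -1.68750647  3.07607739]
18.4167 [0.59379958 0.16782874 0.05768854] [-4.58003766 -7.98337338  6.45293597] 0.011560678765263396 40.000110268592834
sled 13 [53.91117962 63.62960777] [62.  62.2 63.1 63.4 63.6 63.8 63.9 63.9 64.1 64.2 64.2 64.2 64.4]
head 14 [66.73343677 63.45984947] [61.3 61.9 62.2 62.9 62.9 63.3 63.8 63.8 64.1 64.4 64.4 64.4 64.5 64.5]
```

The pointers now agree to about 0.2 mm and the fin is held at 40 N, so I hand in.

```bash
python3 -c "
from station import *
print(hand_in())"
```

```text
the job is handed in; nothing more can be done
None
```

The job is handed in: the billet is turned with its groove towards the reading head and clamped between the jaws, and the sled is held by its fin with the two pointers in line to about 0.2 mm by my measurement (no verdict was returned).

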